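# Turn the bolt tin to the pointer

## Robot

A 7-joint arm with a two-finger parallel gripper is mounted at the origin on the work surface. World frame = base frame: x ahead of the robot, y to its left, z up, the work surface at z = 0. Lengths are in m, angles in rad, forces in N, time in s.
With the tool pointing down it reaches from about 0.4 to 0.875 m from the base axis. Payload 19.3 kg.
Tool frame: the origin (TCP) lies midway between the tips of the shut fingers; the grasp point (between the pads) lies 19 mm behind it; z points along the fingers, y is the direction in which the jaws open and shut (so a half turn about z gives the same grasp; the last joint's range is limited). The gripper opens to 85 mm and grips with 20 to 120 N. Pads are 22 mm wide; open, the fingers measure 114 mm over their backs; the gripper's body (76 mm by 85 mm) begins 54 mm behind the grasp point. The pads swing forward as they close: fully open they stand 13 mm farther back than shut.
Start: joints at [-1.367, 0.521, -0.036, 1.599, 0.021, 1.021, -0.113], TCP at [0.169, 0.602, 0.231] pointing down, gripper open.
Joint ranges: [-2.91, 2.91], [-0.3, 2.13], [-1.5, 1.42], [0.17, 2.43], [-1.26, 4.41], [0.16, 1.93], [-2.52, 2.52]. Speed limits (rad/s): [1.89, 1.89, 2.39, 2.39, 3.01, 3.01, 3.01].

## Interface

Orientations are given as [roll, pitch, yaw] about the fixed x, y, z axes, in that order (R = Rz(yaw) Ry(pitch) Rx(roll)).
In Python, from workcell import bot, eyes gives the robot as it stands. The module is installed in compiled form; this text tells all that it offers.
- The arm moves only by the shell command python3 -m jog 'ROWS' [FORCE]. ROWS is JSON, a list of rows, each an object with "delta_pos": the shift along the world's x, y, z in mm, a list of three; "spin": the turn about the world's z in rad; "claw": the closure, from 0 (fully open) to 1 (shut). In form: [{"delta_pos": [tx, ty, tz], "spin": spin, "claw": claw}, ...]. A call has 1 to 8 rows; each row is the pose to reach, as a shift and turn from the pose measured when the call began; what a row does not reach only later rows make up. A row lasts 1/10 s, in which the tool goes at most 50 mm and 8.59 degrees, less where a joint would pass 70% of its speed; a pose out of reach is approached as far as the arm can. A call with a gripper value outside its range is refused whole. The fingers move at their own pace and stop on an object; FORCE is the grip in N (left out, the last holds). Time passes only in rows, so rows that repeat a pose let the fingers close. It gives the time, the measured TCP pose, the force and the opening at its end, in the units of the state.
- bot.observe(): the state, without advancing time (a new reading comes with each control period).
- eyes.grab_frame(name): name is "scene" or "side" or "wrist"; returns the picture (384x512x3 uint8, blue, green, red); there is no depth.
- eyes.camera_params(name): a dict with "fx", "fy", "cx", "cy" (pixels), "k1" (the pictures are not rectified: a ray, as slopes to the right and down, at radius r is drawn at 1 + k1 r^2 times it, then the intrinsics apply), "origin" and "attitude" of the camera in the world. Camera axes: x right, y up, looking along -z (the intrinsics and any distortion apply to the point x, -y, -z); pixel columns grow to the right and rows downward; lengths in m; the calibration is good to about 2 mm. A picture is of the moment at which its call begins: read the wrist's pose just before it. camera_params takes no time and is no camera call; for the wrist camera it gives the pose at the moment of the call.
- bot.job_done(): hands the job in, once; it reports no verdict.
The state is a dict: "clock": time; "qpos": joint angles; "qd": joint speeds; "joint_efforts": joint torques, N m; "position": TCP position; "tool_rot": TCP orientation; "force": force on the tool from outside, world axes, zero at the start; "moment": the same for the moment, N m; "grip_width": finger opening in m.
Only numpy, scipy, OpenCV 4.12 (cv2) and the standard library are available. Lean on these libraries where they do the work, as an engineer would, in place of code of your own. Each camera call takes 0.05 s, during which the arm holds its last target. There are 200 camera calls.

## Task

The parts carousel on the workshop bench turns freely. Push it round until its one square tin, the one with the bolts, stands in line with the pointer on the foot, and leave it at rest there; do not knock over the pump bottle on the bench.

Things in the scene. Friction and masses are not known exactly. Their poses are not given: they have to be found in the camera images.
- stand: Fixed dark steel foot of the carousel. Origin on the upright turning axis at bench height, z up; its x axis points from the axis to the pointer, a steel cone aimed at the axis, 46 mm above the bench, tip 122 mm from the axis, 64 mm tall in all, on a post ending 178 mm out. The disc above it is 230 mm wide, its top 47 mm above the bench, with a hub 28 mm wide, 12 mm tall.
- tin (a point): Centre, half-way up (74.5 mm above the bench), of the open square tin with bolts, 50 x 50 mm, 55 mm tall, fixed on the disc 80 mm from the axis; its x axis points outwards, two of its sides face along its travel. Two round cups 50 mm wide, as tall and as far out, stand on the disc 120 degrees either side of it; the disc is bare between.
- carousel (a joint): Angle of the disc, rad, growing anticlockwise seen from above; 0 (equally plus or minus 6.283) when the square tin is exactly in line with the pointer. It turns either way without detents, takes about 1.5 to 3 N at a holder, and stops almost at once when no longer pushed.
- pump_bottle: Loose blue metal pump bottle standing on the bench, 72 mm wide, 160 mm tall, with a thin spout reaching 60 mm sideways near its top; 0.4 kg, at least 220 mm from the turning axis. Origin at the centre of its underside, z up.
Things that resemble listed ones, but are neither listed nor needed, are in the scene too. Several things look just like the pump_bottle: the one meant starts farthest to the robot's left.

How it is judged:
At the end, for the whole second after the job is handed in: The square tin's centre is within 14.5 mm (about 10 degrees) to either side of the line from the turning axis to the pointer, on the pointer's side; the disc is at rest (below 0.05 rad/s); the pump bottle stands upright (x of tin in the frame of stand above 0 m and y of tin in the frame of stand between -0.0145 and 0.0145 m and velocity of joint carousel between -0.05 and 0.05 rad/s and angle between pump_bottle's own z axis and vertical below 0.3 rad); the robot touches nothing.
It fails at once if the pump bottle is knocked over (angle between pump_bottle's own z axis and vertical above 0.7 rad).
It also fails if it takes over 40 s, if anything falls off the work surface, if the arm or the gripper's body presses on something with over 40 N, if the wrist force passes 120 N, or if a joint passes its speed limit or range.

## Working session

There is one attempt and no reset: what is moved stays moved. The work goes in short steps, Python scripts to look and compute and a shell command to move; the robot and the scene stay as the last step left them, time stands still between calls to the robot, and variables do not carry over. Pictures are saved under pics/ and viewed, about 8 in all and at most 12, crops included, and the job is handed in when it is done.

```bash
mkdir -p pics; cat > h.py <<'E'
import numpy as np, cv2
from workcell import bot, eyes
from scipy.spatial.transform import Rotation as R
def rot(a):
    a=np.array(a,float)
    if a.shape==(3,3): return a
    return R.from_euler('xyz',a).as_matrix() if a.size==3 else R.from_quat(a).as_matrix()
def px2w(p,uv,z):
    x,y=(uv[0]-p['cx'])/p['fx'],(uv[1]-p['cy'])/p['fy']
    K=np.eye(3); u=cv2.undistortPoints(np.array([[[x,y]]],float),K,np.array([p['k1'],0,0,0.]))[0,0]
    d=rot(p['attitude'])@np.array([u[0],-u[1],-1]); o=np.array(p['origin'])
    return o+d*(z-o[2])/d[2]
def w2px(p,w):
    c=rot(p['attitude']).T@(np.array(w)-p['origin']); x,y=c[0]/-c[2],-c[1]/-c[2]
    s=1+p['k1']*(x*x+y*y); return np.array([p['cx']+p['fx']*x*s,p['cy']+p['fy']*y*s])
E
python3 - <<'E'
from h import *
for n in('scene','side'):
    cv2.imwrite(f'pics/{n}0.png',eyes.grab_frame(n)); print(n,eyes.camera_params(n))
s=bot.observe(); print(s['clock'],s['position'],s['tool_rot'],s['grip_width'])
E
```

```text
scene {'fx': 404.4623983276863, 'fy': 404.4623983276863, 'cx': 259.1720770658549, 'cy': 195.07471097208673, 'k1': 0.045467798939470866, 'origin': array([ 0.79934459, -0.10548905,  0.7051721 ]), 'attitude': array([ 0.52150546, -0.01370728,  0.74252028])}
side {'fx': 382.4790266250419, 'fy': 382.4790266250419, 'cx': 253.62373066948047, 'cy': 192.6700666157153, 'k1': 0.02666864744071053, 'origin': array([ 0.20656007, -0.36887761,  0.52705699]), 'attitude': array([ 0.95709468,  0.02075127, -0.57212047])}
0.1 [0.16894243 0.60144414 0.2308085 ] [-3.14062925e+00  7.44463222e-05  2.86780774e+00] 0.08528619007679858
```

View pics/scene0.png

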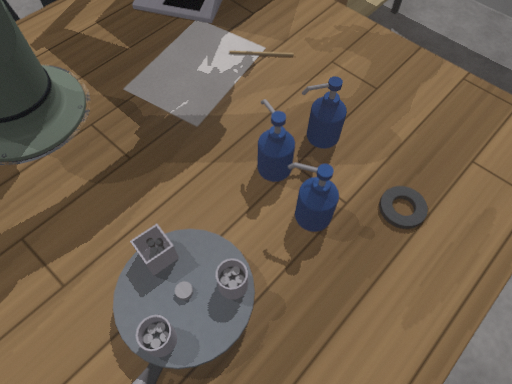

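View pics/side0.png

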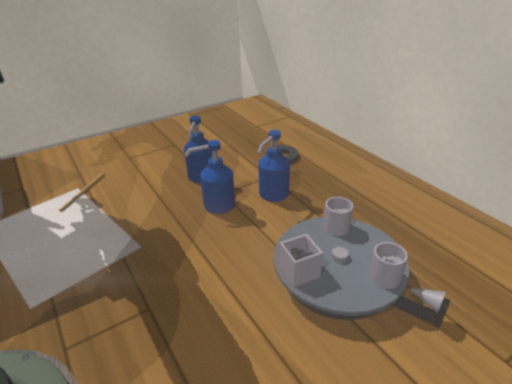

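The scene view shows the hub at about (184,289), the square tin's rim at about (153,242), the cups at (232,272) and (154,333), and the pointer at the bottom edge, around (150,378). In the side view the hub is at (340,254), the tin rim at (300,245), and the pointer cone runs from about (412,291) to (443,299).

```bash
python3 - <<'E'
from h import *
sc,si=eyes.camera_params('scene'),eyes.camera_params('side')
for n,a,b,z in(('hub',(184,288),(340,250),.059),('tin',(153,242),(300,245),.102),('cupA',(232,272),(338,204),.102),('cupB',(154,333),(390,252),.102),('cone base',None,(443,299),.046),('cone tip',None,(412,291),.046),('b1',(326,140),(197,175),.01),('b2',(276,173),(218,206),.01),('b3',(315,222),(274,194),.01)):
    print(n,*[px2w(p,u,z).round(3)[:2] for p,u in((sc,a),(si,b)) if u])
c=cv2.imread('pics/side0.png')[180:350,250:470]
cv2.imwrite('pics/crop.png',cv2.resize(c,None,fx=3.4,fy=3.4,interpolation=2))
E
```

```text
hub [ 0.583 -0.037] [ 0.588 -0.035]
tin [ 0.505 -0.024] [ 0.508 -0.022]
cupA [0.633 0.026] [0.634 0.025]
cupB [ 0.615 -0.113] [ 0.614 -0.112]
cone base [ 0.654 -0.193]
cone tip [ 0.628 -0.157]
b1 [0.549 0.394] [0.519 0.4  ]
b2 [0.526 0.257] [0.501 0.256]
b3 [0.654 0.224] [0.631 0.223]
```

View pics/crop.png

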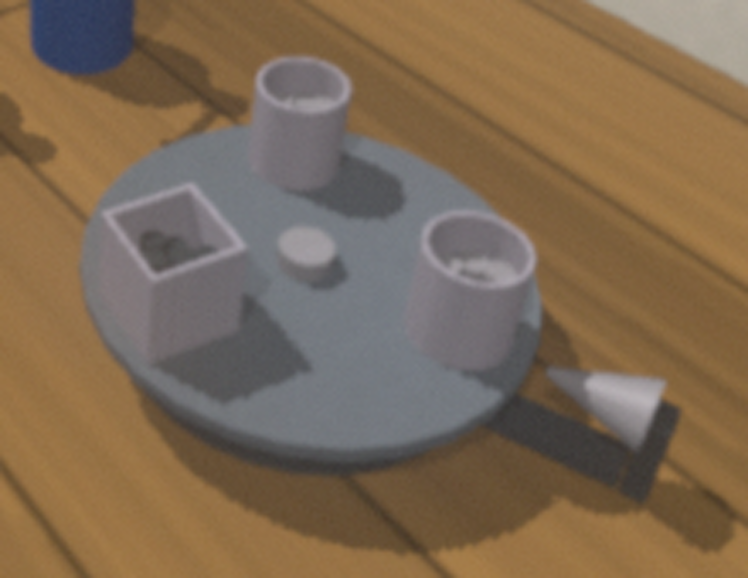

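The axis is at about (0.585,-0.037). The pointer lies at about -68°, the tin at 170° and the cups at 49° and -69°, so I need an anticlockwise push of about 122°. I'll shut the fingers and go over the gap at 128°, just clockwise of the tin.

```bash
python3 -m jog '[{"delta_pos":[26,-40,10],"spin":0,"claw":1},{"delta_pos":[52,-82,10],"spin":0,"claw":1},{"delta_pos":[78,-123,10],"spin":0,"claw":1},{"delta_pos":[105,-164,10],"spin":0,"claw":1},{"delta_pos":[131,-205,10],"spin":0,"claw":1},{"delta_pos":[157,-246,10],"spin":0,"claw":1},{"delta_pos":[183,-287,10],"spin":0,"claw":1},{"delta_pos":[183,-287,10],"spin":0,"claw":1}]'
python3 - <<'E'
from h import *
print(bot.observe()['qpos'].round(3))
si=eyes.camera_params('side')
print([px2w(si,u,.046).round(3)[:2] for u in((411.2,289.4),(441,301))])
E
```

```text
clock: 0.9
position: [0.355, 0.3091, 0.2409]
tool_rot: [-3.139, 0.001, 2.86]
force: [-1.9, 1.6, 0.0]
grip_width: 0.0003
[-0.886  0.265  0.052  1.982 -0.014  0.896  0.462]
[array([ 0.63 , -0.154]), array([ 0.649, -0.193])]
```

```bash
python3 -m jog '[{"delta_pos":[26,-40,0],"spin":0,"claw":1},{"delta_pos":[52,-81,0],"spin":0,"claw":1},{"delta_pos":[78,-121,0],"spin":0,"claw":1},{"delta_pos":[104,-162,0],"spin":0,"claw":1},{"delta_pos":[130,-203,0],"spin":0,"claw":1},{"delta_pos":[156,-244,0],"spin":0,"claw":1},{"delta_pos":[181,-283,0],"spin":0,"claw":1},{"delta_pos":[181,-283,0],"spin":0,"claw":1}]'
python3 - <<'E'
from h import *
a,b=eyes.grab_frame('scene'),eyes.grab_frame('side')
cv2.imwrite('pics/p1.png',cv2.resize(np.hstack([a,b]),(800,300)))
E
```

```text
clock: 1.7
position: [0.5379, 0.0206, 0.2406]
tool_rot: [-3.137, 0.003, 2.854]
force: [-0.8, 1.6, -0.6]
grip_width: 0.0004
```

View pics/p1.png

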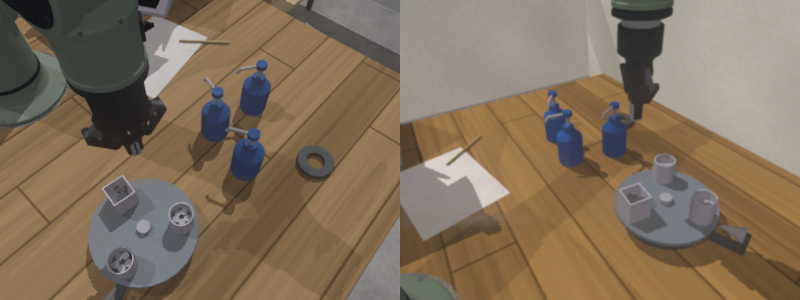

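```bash
python3 -m jog '[{"delta_pos":[-4,12,-35],"spin":0,"claw":1},{"delta_pos":[-6,12,-75],"spin":0,"claw":1},{"delta_pos":[-6,12,-115],"spin":0,"claw":1},{"delta_pos":[-6,12,-150],"spin":0,"claw":1},{"delta_pos":[-6,12,-172],"spin":0,"claw":1},{"delta_pos":[-6,12,-174],"spin":0,"claw":1},{"delta_pos":[-6,12,-174],"spin":0,"claw":1}]'
python3 - <<'E'
from h import *
s=bot.observe()['position']; print(s)
a,b=eyes.grab_frame('scene'),eyes.grab_frame('side')
cv2.imwrite('pics/p2.png',np.hstack([cv2.resize(a[200:,80:300],(400,335)),cv2.resize(b[150:334,230:450],(400,335))]))
# arc plan from finger centre at radius 80
ax=np.array([.585,-.037])
for t in range(128,275,8): print(t,((ax+.08*np.array([np.cos(np.radians(t)),np.sin(np.radians(t))])-s[:2])*1000).round(0))
E
```

```text
clock: 2.5
position: [0.5297, 0.0385, 0.0667]
tool_rot: [-3.139, -0.0, 2.86]
force: [0.7, 0.3, -0.0]
grip_width: 0.0002
[0.52969197 0.03846624 0.0667211 ]
128 [  6. -12.]
136 [ -2. -20.]
144 [ -9. -28.]
152 [-15. -38.]
160 [-20. -48.]
168 [-23. -59.]
176 [-24. -70.]
184 [-24. -81.]
192 [-23. -92.]
200 [ -20. -103.]
208 [ -15. -113.]
216 [  -9. -122.]
224 [  -2. -131.]
232 [   6. -139.]
240 [  15. -145.]
248 [  25. -150.]
256 [  36. -153.]
264 [  47. -155.]
272 [  58. -155.]
```

View pics/p2.png

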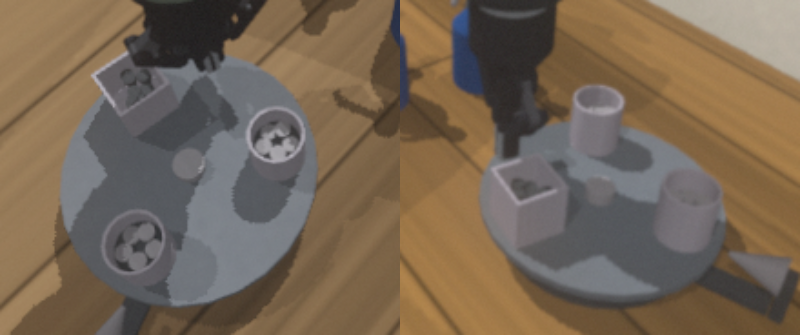

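The fingers are down beside the tin, in the gap on its clockwise side, and nothing has been disturbed. Next I push round the arc.

```bash
python3 -m jog '[{"delta_pos":[-2,-18,0],"spin":0,"claw":1},{"delta_pos":[-9,-28,0],"spin":0.05,"claw":1},{"delta_pos":[-15,-38,0],"spin":0.1,"claw":1},{"delta_pos":[-20,-48,0],"spin":0.2,"claw":1},{"delta_pos":[-23,-59,0],"spin":0.3,"claw":1},{"delta_pos":[-24,-70,0],"spin":0.4,"claw":1},{"delta_pos":[-24,-81,0],"spin":0.5,"claw":1},{"delta_pos":[-23,-92,0],"spin":0.6,"claw":1}]'
python3 - <<'E'
from h import *
s=bot.observe()['position']; print(s,bot.observe()['qpos'].round(2))
a,b=eyes.grab_frame('scene'),eyes.grab_frame('side')
cv2.imwrite('pics/p3.png',np.hstack([cv2.resize(a[200:,80:300],(400,335)),cv2.resize(b[150:334,230:450],(400,335))]))
ax=np.array([.585,-.037])
for t in range(184,275,8): print(t,((ax+.08*np.array([np.cos(np.radians(t)),np.sin(np.radians(t))])-s[:2])*1000).round(0))
E
```

```text
clock: 3.4
position: [0.5082, -0.0539, 0.0693]
tool_rot: [-3.139, 0.004, -2.819]
force: [-0.2, 2.2, -0.2]
grip_width: -0.0002
[ 0.50820516 -0.05386953  0.06925803] [ 0.02  0.59 -0.04  2.02  0.05  0.53  1.84]
184 [-3. 11.]
192 [-1.  0.]
200 [  2. -10.]
208 [  6. -21.]
216 [ 12. -30.]
224 [ 19. -39.]
232 [ 28. -46.]
240 [ 37. -52.]
248 [ 47. -57.]
256 [ 57. -61.]
264 [ 68. -63.]
272 [ 80. -63.]
```

View pics/p3.png

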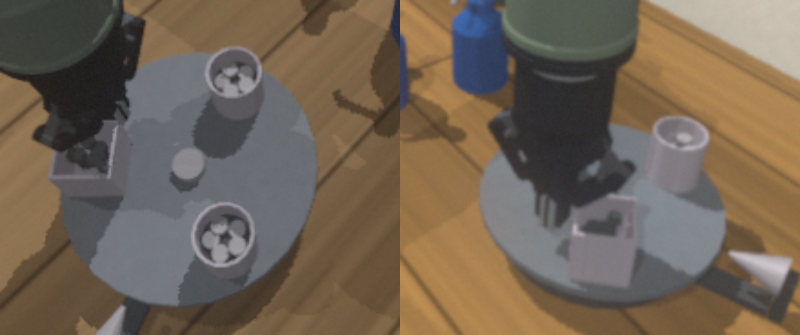

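The push works: the disc has turned about 45° and the bottles have not been touched. I continue to a finger angle of 248°, with little extra spin because joint 7 is nearing its limit.

```bash
python3 -m jog '[{"delta_pos":[2,-10,-2],"spin":0.05,"claw":1},{"delta_pos":[6,-21,-2],"spin":0.1,"claw":1},{"delta_pos":[12,-30,-2],"spin":0.15,"claw":1},{"delta_pos":[19,-39,-2],"spin":0.2,"claw":1},{"delta_pos":[28,-46,-2],"spin":0.2,"claw":1},{"delta_pos":[37,-52,-2],"spin":0.2,"claw":1},{"delta_pos":[47,-57,-2],"spin":0.2,"claw":1},{"delta_pos":[47,-57,-2],"spin":0.2,"claw":1}]'
python3 - <<'E'
from h import *
s=bot.observe()['position']; print(s,bot.observe()['qpos'].round(2))
a,b=eyes.grab_frame('scene'),eyes.grab_frame('side')
cv2.imwrite('pics/p4.png',np.hstack([cv2.resize(a[200:,80:300],(400,335)),cv2.resize(b[150:334,230:450],(400,335))]))
ax=np.array([.585,-.037])
for t in range(244,275,4): print(t,((ax+.08*np.array([np.cos(np.radians(t)),np.sin(np.radians(t))])-s[:2])*1000).round(0))
E
```

```text
clock: 4.3
position: [0.5567, -0.1126, 0.0672]
tool_rot: [-3.138, 0.005, -2.626]
force: [0.4, -0.3, -0.2]
grip_width: -0.0001
[ 0.55673131 -0.11260467  0.06721693] [ 0.17  0.65 -0.1   1.88  0.11  0.61  2.09]
244 [-7.  4.]
248 [-2.  1.]
252 [ 4. -0.]
256 [ 9. -2.]
260 [14. -3.]
264 [20. -4.]
268 [25. -4.]
272 [31. -4.]
```

View pics/p4.png

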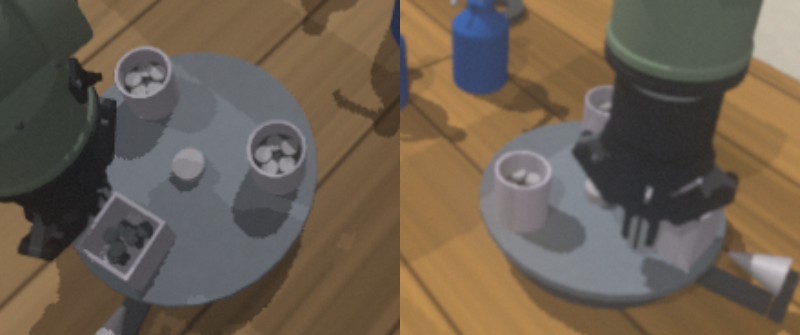

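The tin's rim centre is at crop (126,236), the cups at (144,70) and (276,147). From these I compute the disc's angle.

```bash
python3 - <<'E'
from h import *
sc=eyes.camera_params('scene'); W=[px2w(sc,(80+u*.55,200+v*.5493),.102)[:2] for u,v in((126,236),(144,70),(276,147))]
c=np.mean(W,0); print(c,[np.degrees(np.arctan2(*(w-c)[::-1])).round(1)+o for w,o in zip(W,(0,120,-120))])
E
```

```text
[ 0.58554526 -0.03766162] [np.float64(-75.1), np.float64(282.8), np.float64(-77.0)]
```

The tin stands at about -76° and the pointer at about -68°, so about 8° (11 mm) remains. I push that far, back off and rise clear.

```bash
python3 -m jog '[{"delta_pos":[5,-1,0],"spin":0,"claw":1},{"delta_pos":[10,-2,0],"spin":0,"claw":1},{"delta_pos":[11,-2,0],"spin":0,"claw":1},{"delta_pos":[11,-2,0],"spin":0,"claw":1}]'
python3 -m jog '[{"delta_pos":[-10,6,0],"spin":0,"claw":1},{"delta_pos":[-15,8,0],"spin":0,"claw":1},{"delta_pos":[-15,8,40],"spin":0,"claw":1},{"delta_pos":[-15,8,80],"spin":0,"claw":1},{"delta_pos":[-45,8,120],"spin":0,"claw":1},{"delta_pos":[-90,8,150],"spin":0,"claw":1},{"delta_pos":[-130,8,150],"spin":0,"claw":1},{"delta_pos":[-130,8,150],"spin":0,"claw":1}]'
python3 - <<'E'
from h import *
a,b=eyes.grab_frame('scene'),eyes.grab_frame('side')
cv2.imwrite('pics/p5.png',np.hstack([cv2.resize(a[200:,80:300],(400,335)),cv2.resize(b[150:334,230:450],(400,335))]))
E
```

```text
clock: 4.8
position: [0.5666, -0.1139, 0.067]
tool_rot: [-3.138, 0.004, -2.625]
force: [-0.2, 0.2, -0.4]
grip_width: 0.0
clock: 5.6
position: [0.4318, -0.1063, 0.2179]
tool_rot: [-3.138, 0.003, -2.626]
force: [-0.2, -0.4, -0.9]
grip_width: -0.0002
```

View pics/p5.png

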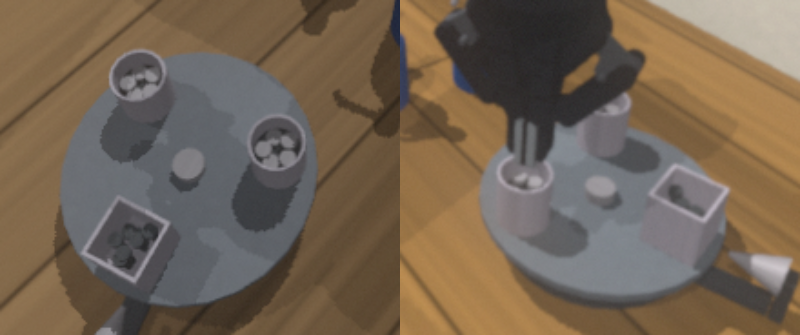

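The view is now clear. Scene crop: tin rim (127,240), cups (138,77) and (276,142). Side crop: tin rim (288,194), cone tip (329,257), cone base centre (382,276).

```bash
python3 - <<'E'
from h import *
sc,si=eyes.camera_params('scene'),eyes.camera_params('side')
ang=lambda v:np.degrees(np.arctan2(v[1],v[0])).round(1)
W=[px2w(sc,(80+u*.55,200+v*.5493),.102)[:2] for u,v in((127,240),(138,77),(276,142))]
c=np.mean(W,0); print(c,[ang(w-c) for w in W])
S=lambda u,v,z:px2w(si,(230+u*.55,150+v*.5493),z)[:2]
print('side tin',ang(S(288,194,.102)-c),'tip',ang(S(329,257,.046)-c),'base',ang(S(382,276,.046)-c), 'tin-to-pointer check')
# model overlay: pointer line drawn for several angles in scene, at z=.046 r .122..0.178
a=eyes.grab_frame('scene'); b=eyes.grab_frame('side')
for t,col in((-72,(0,0,255)),(-68,(0,255,0)),(-64,(255,0,0))):
    for im,p in((a,sc),(b,si)):
        d=np.array([np.cos(np.radians(t)),np.sin(np.radians(t))])
        q=[w2px(p,[*(c+r*d),.046]) for r in(.122,.19)]
        cv2.line(im,*[tuple(int(round(x*16)) for x in k) for k in q],col,1,cv2.LINE_AA,4)
cv2.imwrite('pics/p6.png',np.hstack([cv2.resize(a[304:,90:210],(480,320)),cv2.resize(b[250:330,380:460],(320,320))]))
E
```

```text
[ 0.58593631 -0.03973923] [np.float64(-73.2), np.float64(166.6), np.float64(47.4)]
side tin -76.6 tip -70.8 base -68.5 tin-to-pointer check
```

View pics/p6.png

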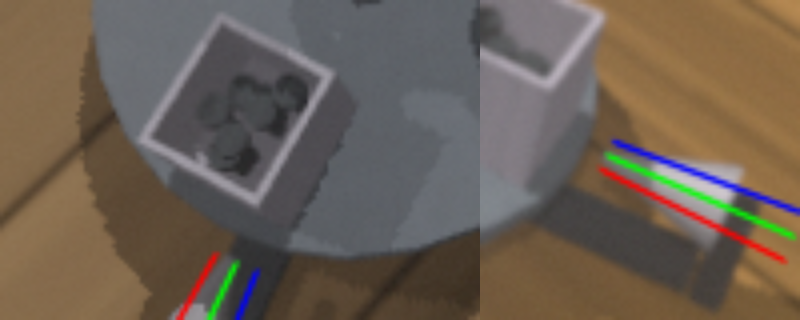

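The tin is at about -73° to -75° and the pointer at about -69°. That is already inside the tolerance, but I'll nudge it another 6 mm to centre it.

```bash
python3 -m jog '[{"delta_pos":[40,0,0],"spin":0,"claw":1},{"delta_pos":[80,0,0],"spin":0,"claw":1},{"delta_pos":[116,0,-20],"spin":0,"claw":1},{"delta_pos":[118,0,-60],"spin":0,"claw":1},{"delta_pos":[118,0,-100],"spin":0,"claw":1},{"delta_pos":[118,0,-140],"spin":0,"claw":1},{"delta_pos":[118,0,-151],"spin":0,"claw":1},{"delta_pos":[118,0,-151],"spin":0,"claw":1}]'
python3 -m jog '[{"delta_pos":[8,-4,0],"spin":0,"claw":1},{"delta_pos":[14,-8,0],"spin":0,"claw":1},{"delta_pos":[18,-8,0],"spin":0,"claw":1},{"delta_pos":[23,-8,0],"spin":0,"claw":1},{"delta_pos":[23,-8,0],"spin":0,"claw":1}]'
python3 -m jog '[{"delta_pos":[-10,4,0],"spin":0,"claw":1},{"delta_pos":[-20,8,0],"spin":0,"claw":1},{"delta_pos":[-20,8,40],"spin":0,"claw":1},{"delta_pos":[-20,8,80],"spin":0,"claw":1},{"delta_pos":[-45,8,120],"spin":0,"claw":1},{"delta_pos":[-90,8,150],"spin":0,"claw":1},{"delta_pos":[-140,8,150],"spin":0,"claw":1},{"delta_pos":[-140,8,150],"spin":0,"claw":1}]'
python3 - <<'E'
from h import *
a,b=eyes.grab_frame('scene'),eyes.grab_frame('side')
cv2.imwrite('pics/p7.png',np.vstack([np.hstack([cv2.resize(a[200:,80:300],(400,335)),cv2.resize(b[150:334,230:450],(400,335))]),np.hstack([cv2.resize(x,(346,260)) for x in(a,b)]+[np.zeros((260,108,3),np.uint8)])]))
E
```

```text
clock: 6.6
position: [0.5545, -0.1054, 0.0646]
tool_rot: [-3.14, 0.002, -2.624]
force: [0.5, -0.5, -0.6]
grip_width: 0.0002
clock: 7.1
position: [0.5786, -0.1133, 0.0651]
tool_rot: [-3.139, 0.004, -2.624]
force: [0.0, 0.4, -0.4]
grip_width: -0.0003
clock: 7.9
position: [0.4327, -0.1054, 0.2157]
tool_rot: [-3.139, 0.002, -2.625]
force: [-0.0, 0.9, -0.6]
grip_width: 0.0004
```

View pics/p7.png

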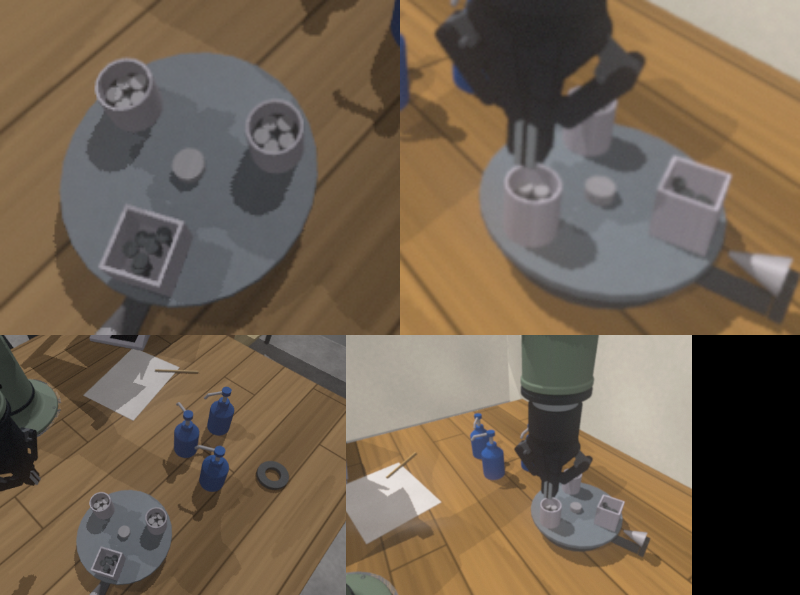

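All three bottles stand. Scene crop: tin rim corners (125,209), (185,238), (163,284) and (104,254), centre (144,246); cups (124,87) and (275,127).

```bash
python3 - <<'E'
from h import *
sc,si=eyes.camera_params('scene'),eyes.camera_params('side')
ang=lambda v:np.degrees(np.arctan2(v[1],v[0])).round(1)
W=[px2w(sc,(80+u*.55,200+v*.5493),.102)[:2] for u,v in((144,246),(124,87),(275,127))]
c=np.mean(W,0); print(c,[ang(w-c)+o for w,o in zip(W,(0,120-360,-120))])
S=lambda u,v,z:px2w(si,(230+u*.55,150+v*.5493),z)[:2]
h=S(200,184,.059); h2=px2w(sc,(80+187*.55,200+160*.5493),.059)[:2]; print('hub side',h,'scene',h2)
for ax in(h,h2,c): print('side tin',ang(S(293,187,.102)-ax),'tip',ang(S(329,257,.046)-ax),'base',ang(S(382,272,.046)-ax))
E
```

```text
[ 0.58651907 -0.03958815] [np.float64(-63.2), np.float64(-62.69999999999999), np.float64(-62.8)]
hub side [ 0.58653885 -0.03731219] scene [ 0.58158963 -0.03777558]
side tin -70.0 tip -71.4 base -67.5
side tin -66.7 tip -69.2 base -65.9
side tin -69.4 tip -71.0 base -67.2
```

The two views disagree by several degrees on the tin, so I fit the corners and take one enlarged model overlay.

```bash
python3 - <<'E'
from h import *
sc,si=eyes.camera_params('scene'),eyes.camera_params('side')
P=lambda o,L:[(o[0]+u*.55,o[1]+v*.5493) for u,v in L]
for p,o,L in((sc,(80,200),[(125,209),(185,238),(163,284),(104,254)]),(si,(230,150),[(272,160),(330,178),(316,213),(255,193)])):
    q=np.array([px2w(p,u,.102)[:2] for u in P(o,L)]); m=q.mean(0)
    e=[np.degrees(np.arctan2(*(q[(i+1)%4]-q[i])[::-1]))for i in range(4)]
    print('centre',m.round(4),'edge angles',np.round(e),'mod90',np.round(np.mod(e,90)),'len',[np.linalg.norm(q[(i+1)%4]-q[i]).round(3) for i in range(4)])
a,b=eyes.grab_frame('scene'),eyes.grab_frame('side')
ax=np.array([.5855,-.038]); out=[]
for im,p,(r0,r1,c0,c1) in((a,sc,(254,384,100,230)),(b,si,(210,320,340,470))):
    k=6; big=cv2.resize(im[r0:r1,c0:c1],None,fx=3.07,fy=3.07,interpolation=cv2.INTER_CUBIC)
    pt=lambda w:tuple(int(round(x*3.07*16)) for x in (w2px(p,w)-(c0,r0)))
    for t,col in((-73,(0,0,255)),(-68,(0,255,0)),(-63,(255,0,0))):
        r=np.radians(t);d=np.array([np.cos(r),np.sin(r)]);n=np.array([-d[1],d[0]])
        K=[pt([*(ax+(.08+i*.025)*d+j*.025*n),.102]) for i,j in((1,1),(1,-1),(-1,-1),(-1,1))]
        for i in range(4): cv2.line(big,K[i],K[(i+1)%4],col,1,cv2.LINE_AA,4)
        cv2.line(big,pt([*(ax+.122*d),.046]),pt([*(ax+.178*d),.046]),col,1,cv2.LINE_AA,4)
    h=pt([*ax,.059]); cv2.circle(big,h,int(2*16),(0,255,255),1,cv2.LINE_AA,4)
    out.append(cv2.resize(big,(399,int(big.shape[0]*399/big.shape[1]))))
H=max(o.shape[0] for o in out); cv2.imwrite('pics/p8.png',np.hstack([np.pad(o,((0,H-o.shape[0]),(0,0),(0,0))) for o in out]))
E
```

```text
centre [ 0.6223 -0.1102] edge angles [  18.  -69. -162.  114.] mod90 [18. 21. 18. 24.] len [np.float64(0.055), np.float64(0.036), np.float64(0.053), np.float64(0.036)]
centre [ 0.6162 -0.113 ] edge angles [ -62. -154.  119.   26.] mod90 [28. 26. 29. 26.] len [np.float64(0.05), np.float64(0.048), np.float64(0.05), np.float64(0.048)]
```

View pics/p8.png

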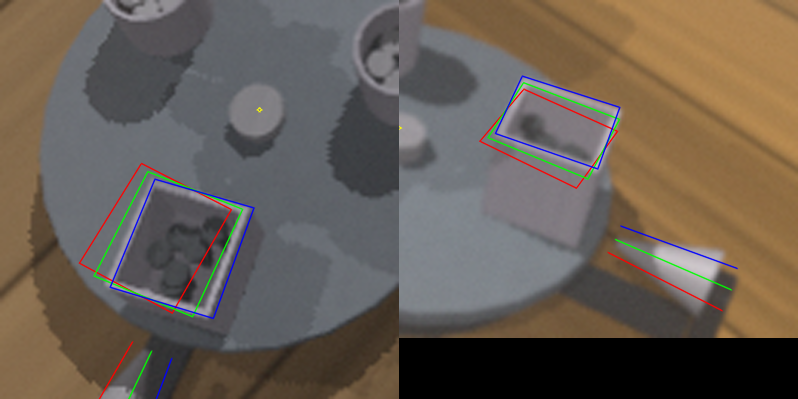

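The tin is at about -64° and the pointer at about -68 to -70°, so the overshoot is about 5°. That still passes, but I'll nudge it 4° back from its other side. I go down at (0.660,-0.060) first.

```bash
python3 -m jog '[{"delta_pos":[46,10,0],"spin":0,"claw":1},{"delta_pos":[92,20,0],"spin":0,"claw":1},{"delta_pos":[138,30,0],"spin":0,"claw":1},{"delta_pos":[184,40,0],"spin":0,"claw":1},{"delta_pos":[228,46,0],"spin":0,"claw":1},{"delta_pos":[228,46,0],"spin":0,"claw":1},{"delta_pos":[228,46,-35],"spin":0,"claw":1},{"delta_pos":[228,46,-75],"spin":0,"claw":1}]'
python3 -m jog '[{"delta_pos":[0,0,-35],"spin":0,"claw":1},{"delta_pos":[0,0,-65],"spin":0,"claw":1},{"delta_pos":[0,0,-75],"spin":0,"claw":1},{"delta_pos":[0,0,-75],"spin":0,"claw":1}]'
```

```text
clock: 8.9
position: [0.668, -0.0586, 0.1392]
tool_rot: [-3.138, 0.006, -2.623]
force: [1.6, -0.4, -0.9]
grip_width: -0.0003
clock: 9.3
position: [0.6674, -0.0584, 0.0627]
tool_rot: [-3.14, 0.004, -2.623]
force: [-0.4, -0.3, -0.1]
grip_width: -0.0001
```

```bash
python3 -m jog '[{"delta_pos":[-7,-8,0],"spin":0,"claw":1},{"delta_pos":[-13,-16,0],"spin":0,"claw":1},{"delta_pos":[-17,-21,0],"spin":0,"claw":1},{"delta_pos":[-20,-24,0],"spin":0,"claw":1},{"delta_pos":[-20,-24,0],"spin":0,"claw":1}]'
python3 -m jog '[{"delta_pos":[10,12,0],"spin":0,"claw":1},{"delta_pos":[20,24,0],"spin":0,"claw":1},{"delta_pos":[20,24,40],"spin":0,"claw":1},{"delta_pos":[20,24,80],"spin":0,"claw":1},{"delta_pos":[20,24,120],"spin":0,"claw":1},{"delta_pos":[10,24,150],"spin":0,"claw":1},{"delta_pos":[-40,24,150],"spin":0,"claw":1},{"delta_pos":[-90,24,150],"spin":0,"claw":1}]'
python3 -m jog '[{"delta_pos":[-45,0,0],"spin":0,"claw":1},{"delta_pos":[-90,0,0],"spin":0,"claw":1},{"delta_pos":[-135,0,0],"spin":0,"claw":1},{"delta_pos":[-135,0,0],"spin":0,"claw":1}]'
python3 - <<'E'
from h import *
sc,si=eyes.camera_params('scene'),eyes.camera_params('side')
a,b=eyes.grab_frame('scene'),eyes.grab_frame('side')
ax=np.array([.5855,-.038]); out=[]
for im,p,(r0,r1,c0,c1) in((a,sc,(254,384,100,230)),(b,si,(210,320,340,470))):
    big=cv2.resize(im[r0:r1,c0:c1],None,fx=3.07,fy=3.07,interpolation=cv2.INTER_CUBIC)
    pt=lambda w:tuple(int(round(x*3.07*16)) for x in (w2px(p,w)-(c0,r0)))
    for t,col in((-68.5,(0,255,0)),):
        r=np.radians(t);d=np.array([np.cos(r),np.sin(r)]);n=np.array([-d[1],d[0]])
        K=[pt([*(ax+(.08+i*.025)*d+j*.025*n),.102]) for i,j in((1,1),(1,-1),(-1,-1),(-1,1))]
        for i in range(4): cv2.line(big,K[i],K[(i+1)%4],col,1,cv2.LINE_AA,4)
        cv2.line(big,pt([*(ax+.122*d),.046]),pt([*(ax+.178*d),.046]),col,1,cv2.LINE_AA,4)
    out.append(cv2.resize(big,(399,int(big.shape[0]*399/big.shape[1]))))
H=399; top=np.hstack([np.pad(o,((0,H-o.shape[0]),(0,0),(0,0))) for o in out])
bot_=np.hstack([cv2.resize(x,(266,199)) for x in(a,b)]); cv2.imwrite('pics/p9.png',np.vstack([top,np.pad(bot_,((0,0),(0,top.shape[1]-532),(0,0)))]))
E
```

```text
clock: 9.8
position: [0.6472, -0.0832, 0.0633]
tool_rot: [-3.139, 0.004, -2.624]
force: [-0.3, -0.2, 1.6]
grip_width: -0.0004
clock: 10.6
position: [0.5571, -0.0575, 0.2138]
tool_rot: [-3.139, 0.006, -2.622]
force: [0.5, -0.2, -0.5]
grip_width: -0.0
clock: 11.0
position: [0.4183, -0.0568, 0.2141]
tool_rot: [-3.139, 0.004, -2.621]
force: [0.7, 0.3, -0.0]
grip_width: -0.0002
```

View pics/p9.png

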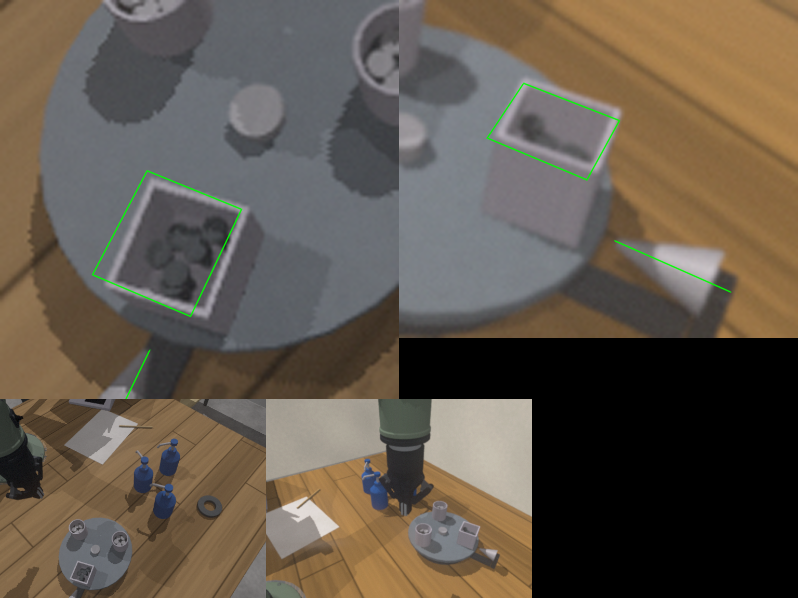

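The tin is within about 2 to 3° of the pointer line, the bottles stand, and the arm is clear. I hand in.

```bash
python3 -c "
from workcell import bot
print(bot.observe()['clock']); print(bot.job_done())"
```

```text
11.1
the job is handed in; nothing more can be done
None
```

I turned the carousel about 120° anticlockwise by pushing the square tin with the shut fingers. That went slightly past the pointer, so I nudged it back from the other side. I raised the arm clear and handed in at 11.1 s.

- **Alignment:** the last overlay puts the tin at about -66 to -67° and the pointer at about -68.5 to -70°. That is roughly 2 to 3° off, or 3 to 5 mm, against the 14.5 mm allowed.
- **Disagreement between views:** before the final nudge, the scene and side cameras differed by about 4 to 6° on the tin's angle. After the nudge I checked by eye against the overlay and did not fit again.
- **Bottles and contact:** all three bottles were standing in the last full scene picture. The reported tool force was about 1 N or less, consistent with touching nothing.
- **At rest:** I did not measure the disc's speed. The fingers had been off the tin for over 1 s by then.

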